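# Dial the combination of the gouge box and slide it open

### The job

Open the blue lock box of carving gouges on the printing bench: turn its dial right (clockwise) to 7, then left to 2, then right to 5, stopping for a moment with the pointer on each mark and never running past 7 or past 2 by as much as half a number. Then slide the aluminium cover fully open, leave the dial standing at 5, and leave the ink tin, the roller and the lino block where they are.

Things in the scene. Friction and masses are not known exactly. Their poses are not given: they have to be found in the camera images.
- lockbox: Blue lock box fixed to the bench, 170 mm (its x) by 320 mm (its y), 70 mm high. Origin: centre of the underside, at bench level; z up. Dial on the half towards its -y, sliding cover over the tray on the half towards its +y. Two dark guide rails, 4 mm wide, tops 76 mm above the bench, run beside the cover at box x = +-83 mm, box y = 5 to 160 mm.
- dial_center (a point): Centre of the dial's flat upper face, on its vertical axis: 80 mm from the box's centre towards box -y, 82 mm above the bench. The dial is a dark steel disc with a knurled rim, 61 mm radius, 12 mm thick, lying flat on the box; only the red peg stands up from it (and a bright centre cap, 4 mm high, 16 mm radius). The fixed scale is on the black ring round it.
- zero_mark (a point): Thick red tick = 0 of the fixed scale, 71 mm from the dial's axis towards box +x, 74 mm above the bench. Ten long ticks, 36 degrees apart, count 0 to 9 clockwise seen from above, short ticks are halves; no figures. 5 is the thick yellow tick opposite (box -x). So 2 lies 72 degrees clockwise of the red tick, 7 lies 72 degrees clockwise of the yellow one.
- dial (a joint): Dial angle, rad, growing clockwise seen from above: the number the peg points at times 0.6283 (0 = peg at the red tick, 1.257 = 2, 3.142 = 5, 4.398 = 7). Stays where it is left (friction 0.06 N m, about 1.3 N at the peg). Stops between 9 and 0 (at 6.0 and -0.25 rad): it cannot go round past the red tick. Starts between 2 and 5.5.
- peg_top (a point): Centre of the top of the dial's red finger peg; with the red line at its foot it is the pointer. Upright round peg, 14 mm diameter, standing 30 mm above the dial's face, its axis 45 mm from the dial's axis, top 112 mm above the bench. Can be pushed round from either side with a fingertip or pinched from above. Rigid with the dial.
- cover (a joint): How far the aluminium cover is slid towards box +y, m: 0 shut, 0.10 fully open at its stop. Friction about 2 N, stays where it is left. Locked inside by the dial: it slides only while the dial stands at 5 (within about 0.2 rad), else it stops after about 4 mm. Open, it sticks out 93 mm past the box's end, 70 mm above the bench.
- lip_top (a point): Centre of the top of the cover's black push lip: upright bar 70 mm long (along box x), 10 mm thick (along box y), standing 23 mm above the cover (cover's face 75.5 mm above the bench, lip's top 98.5 mm). Shut, it lies 35 mm from the box's centre towards box +y, 55 mm from the disc's edge; push it from the dial's side. Moves with the cover.
- ink_tin: Bystander: yellow ink tin with steel lid, 72 mm in diameter, 42 mm high, loose. Origin: centre of its underside.
- roller: Bystander: black rubber hand roller (90 mm wide, 36 mm in diameter) in a steel frame with a wooden handle pointing to its -x, 155 mm long in all, loose. Origin: on the bench under the middle of the rubber.
- lino_block: Bystander: grey lino on a plywood block with black carved marks, 100 x 130 x 22 mm, loose. Origin: centre of its underside.

How it is judged:
By the outcome, as a careful person would: the job done as asked, in the order asked, and still so for the second after the job is handed in, with the robot touching nothing.
It also fails if it takes over 67 s, if anything falls off the work surface, if the arm or the gripper's body presses on something with over 40 N, if the wrist force passes 120 N, or if a joint passes its speed limit or range.

### The arm

A 6-joint arm with a two-finger parallel gripper is mounted at the origin on the work surface. World frame = base frame: x ahead of the robot, y to its left, z up, the work surface at z = 0. Lengths are in mm, angles in degrees, forces in N, time in s.
With the tool pointing down it reaches from about 275 to 850 mm from the base axis. Payload 19 kg.
Tool frame: the origin (TCP) lies between the finger pads; the fingertips stand 22 mm ahead of it and the grasp point (between the pads) lies 3 mm ahead of it (r.tip_extent is the distance from the TCP to the fingertips, in mm); z points along the fingers, y is the direction in which the jaws open and shut (so a half turn about z gives the same grasp; the last joint's range is limited). The gripper opens to 85 mm and grips with 20 to 120 N. Pads are 22 mm wide; open, the fingers measure 114 mm over their backs; the gripper's body (76 mm by 85 mm) begins 54 mm behind the grasp point. The pads swing forward as they close: fully open they stand 13 mm farther back than shut.
Start: joints at [62.911, 8.623, 82.357, -0, 89.026, -7.678], TCP at [191.108, 542.283, 253.267] pointing down, gripper open.
Joint ranges: [-160.23, 160.23], [-39.13, 120.54], [6.94, 153.29], [-79.49, 259.48], [9.18, 160.14], [-161.06, 161.06]. Speed limits (degrees/s): [108.29, 108.29, 127.2, 172.46, 172.46, 172.46].

### API

Orientations are given as [roll, pitch, yaw] about the fixed x, y, z axes, in that order (R = Rz(yaw) Ry(pitch) Rx(roll)).
In Python, from rig import r gives the robot as it stands.
- The arm moves only by the shell command python3 -m jog 'ROWS' [OPENING]. ROWS is JSON, one flat list of numbers, 6 for each row, row after row: the shift along the world's x, y, z each as a share of 0.04 m, from -1 to 1, then the turn, a rotation vector about the world's x, y, z each as a share of 4 degrees, from -1 to 1. In form: [dx, dy, dz, ax, ay, az, dx, dy, dz, ax, ay, az, ...]. A call has 1 to 12 rows; each row shifts and turns the pose as measured when the row begins; what a row does not reach is not made up. A row lasts 1/12 s, in which the tool goes at most 41.7 mm and 7.16 degrees, less where a joint would pass 70% of its speed; a pose out of reach is approached as far as the arm can. A call with a number of a shift or a turn outside -1 to 1 is refused whole. A call with a gripper value outside its range is refused whole. OPENING is the gripper command: -1 is fully open, 1 is shut, values between are in proportion, set as the call begins (- or left out, the last holds). The fingers move at their own pace and stop on an object; the grip force is fixed at half the most. Time passes only in rows, so rows that do not move let the fingers close. It gives the time, the measured TCP pose, the force and the opening at its end, in the units of the state.
- r.get_state(): the state, without advancing time (a new reading comes with each control period).
- r.capture(name): name is "side" or "top" or "wrist"; returns (picture, depth): 400x640x3 uint8, red, green, blue; 400x640 float32, mm along the optical axis (not along the pixel's ray), 0 where there is no reading.
- r.get_calibration(name): a dict with "fx", "fy", "cx", "cy" (pixels), "k1" (the pictures are not rectified: a ray, as slopes to the right and down, at radius r is drawn at 1 + k1 r^2 times it, then the intrinsics apply), "R" (3x3) and "t" (3): a world point X has camera coordinates R X + t. Camera axes: x right, y down, z forward; pixel columns grow to the right and rows downward; lengths in mm; the calibration is good to about 2 mm. A picture is of the moment at which its call begins: read the wrist's pose just before it. get_calibration takes no time and is no camera call; for the wrist camera it gives the pose at the moment of the call.
- r.hand_in(): hands the job in, once; it reports no verdict.
Trained networks look in the newest picture that a camera, given by its name, has taken for a name from the list of things; names that differ only in an ending like _2 or _b are one class to them, and where a whole thing is asked for, a point or a joint stands for the part that bears it (a point fixed in the world has none). Each returns a list of dicts, best first, with "conf" (0 to 1); they miss things now and then, are a little off and sometimes report something else, mostly with a low value. They report only what shows in the picture. A call takes as long as a camera call.
- r.trace(label, camera): "pixels" (400x640 bool, what is visible of it) and "extent" ([centre column, centre row, width, height] in pixels, round what is visible of it).
- r.tip_of(label, camera): "pixel" ([column, row] in pixels: a listed point, or the origin of a listed thing).
The state is a dict: "time_s": time; "joint_pos": joint angles; "qd": joint speeds; "joint_torque": joint torques, N m; "tcp_pos": TCP position; "orientation": TCP orientation; "force": force on the tool from outside, world axes, zero at the start; "ft_torque": the same for the moment, N m; "gripper_width": finger opening in mm.
Only numpy, scipy, OpenCV 4.12 (cv2) and the standard library are available. Lean on these libraries where they do the work, as an engineer would, in place of code of your own. Each camera call takes 0.05 s, during which the arm holds its last target.

## Working session

There is one attempt and no reset: what is moved stays moved. The work goes in short steps, Python scripts to look and compute and a shell command to move; the robot and the scene stay as the last step left them, time stands still between calls to the robot, and variables do not carry over. Pictures are saved under pics/ and viewed, and the job is handed in when it is done.

```bash
ls; mkdir -p pics; python3 - <<'E'
from rig import r
import cv2
s=r.get_state(); print({k:s[k] for k in('time_s','tcp_pos','orientation','force','gripper_width')})
for n in('side','top','wrist'):
    p,d=r.capture(n); cv2.imwrite(f'pics/{n}0.png',p[:,:,::-1])
    c=r.get_calibration(n); print(n,c)
E
```

```text
pics
{'time_s': 0.0, 'tcp_pos': array([191.00731135, 542.11740348, 252.69697353]), 'orientation': array([-1.79933810e+02, -9.54759730e-03,  1.60590581e+02]), 'force': array([0.23107087, 0.54916809, 0.41049117]), 'gripper_width': 85.70209956316536}
side {'fx': 513.036624129948, 'fy': 513.036624129948, 'cx': 319.19010177110374, 'cy': 205.30423032186644, 'k1': -0.03117082399488373, 'R': array([[-0.75690823, -0.65332519,  0.01600423],
       [-0.49945505,  0.56250182, -0.65889025],
       [ 0.42146719, -0.50671284, -0.75206882]]), 't': array([409.2657995 , 388.27023368, 851.12403822])}
top {'fx': 378.1639470627343, 'fy': 378.1639470627343, 'cx': 319.52224821592785, 'cy': 193.80119149456687, 'k1': -0.07251003897764484, 'R': array([[-0.00708115, -0.99991373, -0.01106273],
       [-0.98183032,  0.00905015, -0.18954503],
       [ 0.1896288 ,  0.00951952, -0.9818097 ]]), 't': array([-44.79521911, 597.83199387, 920.26798371])}
wrist {'fx': 328.53726756160745, 'fy': 328.53726756160745, 'cx': 322.71984566912704, 'cy': 199.4265110803191, 'k1': -0.03831435355328728, 'R': array([[ 3.31279911e-01,  9.43532430e-01, -4.17953635e-04],
       [ 9.03418574e-01, -3.17067845e-01,  2.88622353e-01],
       [ 2.72192030e-01, -9.59923744e-02, -9.57442929e-01]]), 't': array([-576.08349884,  -37.75216201,  379.07735582])}
```

View pics/top0.png

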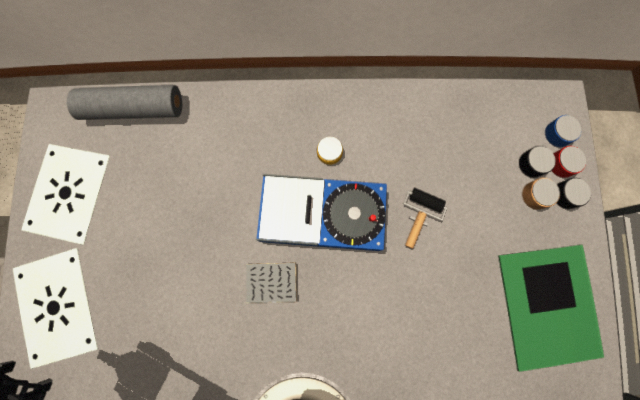

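View pics/side0.png

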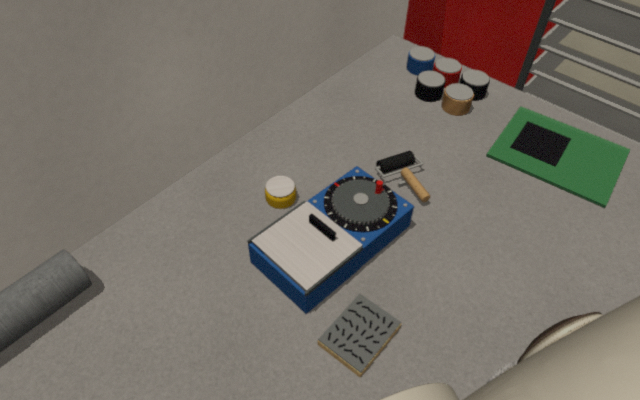

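View pics/wrist0.png

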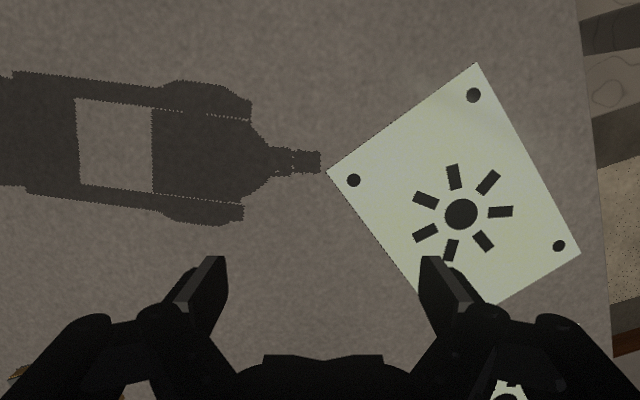

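The top view shows the box near the middle. The dial centre is at about (354,213), the peg at (373,218), the red tick at (355,186), the yellow tick at (352,242) and the lip at (309,209). Box +y is roughly world +y, and the peg stands at about 2.9. Next I measure these properly.

```bash
cat > h.py <<'E'
import numpy as np, cv2
from rig import r
def und(c,u,v):
    x=(u-c['cx'])/c['fx'];y=(v-c['cy'])/c['fy'];a,b=x,y
    for _ in range(20):
        k=1+c['k1']*(a*a+b*b);a,b=x/k,y/k
    return a,b
def atz(c,u,v,z):
    a,b=und(c,u,v);R=c['R'];d=R.T@np.array([a,b,1.]);o=-R.T@c['t'];return o+d*(z-o[2])/d[2]
def proj(c,X):
    p=c['R']@np.asarray(X,float)+c['t'];a,b=p[0]/p[2],p[1]/p[2];k=1+c['k1']*(a*a+b*b)
    return np.array([c['fx']*a*k+c['cx'],c['fy']*b*k+c['cy']])
Z={'dial_center':82,'zero_mark':74,'peg_top':112,'lip_top':98.5,'lockbox':0,'ink_tin':0,'roller':0,'lino_block':0}
def find(cam,names):
    c=r.get_calibration(cam);o={}
    for n in names:
        l=r.tip_of(n,cam)
        if l: o[n]=atz(c,*l[0]['pixel'],Z[n]);print(cam,n,round(l[0]['conf'],2),np.round(l[0]['pixel'],1),np.round(o[n],1))
        else: print(cam,n,'none')
    return o
E
python3 - <<'E'
from h import *
for cam in('top','side'):
    find(cam,['dial_center','zero_mark','peg_top','lip_top','lockbox'])
print(r.get_state()['time_s'])
for cam in('top','side'):
    im=cv2.imread(f'pics/{cam}0.png').astype(int);c=r.get_calibration(cam)
    B,G,R=im[...,0],im[...,1],im[...,2]
    red=((R>120)&(G<60)&(B<60)).astype(np.uint8); yel=((R>130)&(G>100)&(B<70)).astype(np.uint8); 
    for nm,m,z in(('red',red,74),('yel',yel,74)):
        n,l,st,ce=cv2.connectedComponentsWithStats(m)
        for i in range(1,n):
            if st[i,4]>3: print(cam,nm,st[i],np.round(ce[i],1),np.round(atz(c,*ce[i],z),1),np.round(atz(c,*ce[i],112),1))
E
```

```text
top dial_center 0.7 [354.7 212.6] [ 544.1 -137.2   82. ]
top zero_mark 0.72 [352.4 217.3] [ 533.4 -131.8   74. ]
top peg_top 0.65 [373.4 214.7] [ 534.3 -179.7  112. ]
top lip_top 0.61 [427.  199.3] [ 573.1 -315.6   98.5]
top lockbox 0.86 [322. 213.] [555.4 -55.5   0. ]
side dial_center 0.73 [361.5 200.1] [ 540.1 -134.2   82. ]
side zero_mark 0.81 [335.3 185.4] [ 613.4 -136.4   74. ]
side peg_top 0.77 [378.5 180.1] [ 533.2 -180.3  112. ]
side lip_top 0.61 [322.4 221.8] [554.8 -23.8  98.5]
side lockbox 0.8 [330.3 240.8] [558.3 -57.3   0. ]
0.65
top red [558 147  13  26  36] [561.9 160.6] [ 677.9 -692.9   74. ] [ 667.2 -667.3  112. ]
top red [355 184   2   6  10] [355.4 186.1] [ 613.3 -141.4   74. ] [ 605.2 -138.   112. ]
top red [369 215   7   6  24] [372.7 217.8] [ 531.8 -182.8   74. ] [ 526.9 -177.8  112. ]
top yel [317 152  21  10  29] [325.2 158.5] [686.9 -65.3  74. ] [675.9 -65.  112. ]
side red [377 181   6   4  21] [379.4 182.4] [ 546.5 -208.1   74. ] [ 527.7 -176.   112. ]
side red [335 183   4   3   8] [336.2 184.1] [ 614.3 -140.7   74. ] [ 592.4 -111.8  112. ]
side yel [403 173   3   4   4] [404.2 174.5] [ 519.3 -265.2   74. ] [ 501.9 -230.5  112. ]
side yel [265 189  26  12  78] [275.5 197. ] [687.3 -24.9  74. ] [662.   -1.3 112. ]
side yel [383 219   6   4  10] [385.5 220.5] [ 472.2 -128.5   74. ] [ 456.9 -100.1  112. ]
```

```bash
python3 -m jog '[0.44,-0.85,0,0,0,-1,0.44,-0.85,0,0,0,-1,0.44,-0.85,0,0,0,-1,0.44,-0.85,0,0,0,-1,0.44,-0.85,0,0,0,-1,0.44,-0.85,0,0,0,-1,0.44,-0.85,0,0,0,-1,0.44,-0.85,0,0,0,-1,0.44,-0.85,0,0,0,-1,0.44,-0.85,0,0,0,-1,0.44,-0.85,0,0,0,-1,0.44,-0.85,0,0,0,-1]' 0.4
```

```text
time_s: 1.65
tcp_pos: [402.7, 120.2, 253.0]
orientation: [179.8, -0.0, 111.1]
force: [1.1, 0.6, -0.1]
gripper_width: 25.8
```

```bash
python3 -m jog '[0.32,-0.68,0,0,0,-1,0.32,-0.68,0,0,0,-1,0.32,-0.68,0,0,0,-1,0.32,-0.68,0,0,0,-1,0.32,-0.68,0,0,0,-1,0.32,-0.68,0,0,0,-1,0.32,-0.68,0,0,0,-1,0.32,-0.68,0,0,0,-1,0.32,-0.68,0,0,0,-1,0.32,-0.68,0,0,0,-1,0,0,0,0,0,0,0,0,0,0,0,0]'
python3 - <<'E'
from h import *
s=r.get_state();print(s['tcp_pos'],s['orientation'])
c=r.get_calibration('wrist');p,d=r.capture('wrist');cv2.imwrite('pics/w1.png',p[:,:,::-1]);np.savez('w1.npz',p=p,d=d,**c)
find('wrist',['dial_center','zero_mark','peg_top','lip_top'])
E
```

```text
time_s: 2.65
tcp_pos: [536.0, -175.3, 253.3]
orientation: [179.6, 0.1, 68.2]
force: [-0.3, 0.9, 0.0]
gripper_width: 25.7
[ 536.04040069 -175.28759591  253.32899423] [1.79550244e+02 8.23605243e-02 6.82195485e+01]
wrist dial_center 0.58 [315.  138.6] [ 546.3 -133.5   82. ]
wrist zero_mark 0.83 [388.8 114.5] [ 614.8 -138.8   74. ]
wrist peg_top 0.8 [317.1 199.3] [ 530.7 -177.6  112. ]
wrist lip_top none
```

View pics/w1.png

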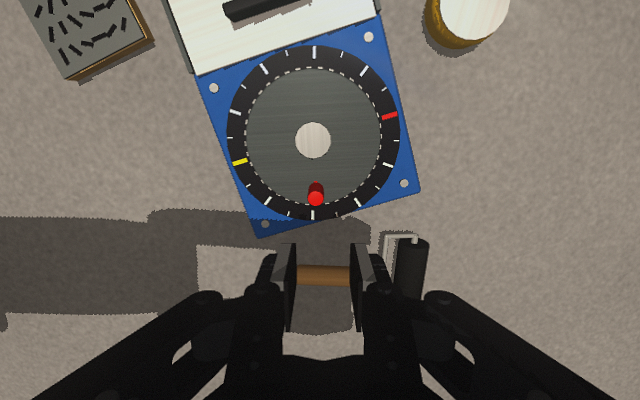

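The wrist view shows the red tick at (389,115), yellow at (240,162), the cap at (313,140) and the peg top at (316,198), close to the 3 tick at (313,215). I fit the box pose from these.

```bash
cat > fit.py <<'E'
from h import *
from scipy.optimize import least_squares
def blobs(p,c):
    p=p.astype(int);R,G,B=p[...,0],p[...,1],p[...,2]
    out=[]
    for nm,m in(('red',(R>130)&(G<60)&(B<60)),('yel',(R>150)&(G>130)&(B<80)),('cap',(R>150)&(G>140)&(B>120)),('wt',(R>170)&(G>170)&(B>160))):
        n,l,st,ce=cv2.connectedComponentsWithStats(m.astype(np.uint8))
        for i in range(1,n):
            if st[i,4]>8 and st[i,4]<3000: out.append((nm,st[i,4],ce[i]))
    return out
E
python3 - <<'E'
from fit import *
f=np.load('w1.npz');c={k:f[k] for k in('fx','fy','cx','cy','k1','R','t')}
for nm,a,ce in blobs(f['p'],c):
    z={'red':74,'yel':74,'cap':86,'wt':74}[nm]
    print(nm,a,np.round(ce,1),np.round(atz(c,*ce,z),1),np.round(atz(c,*ce,112),1) if nm=='red' else '')
E
```

```text
red 73 [389.  115.3] [ 614.9 -139.6   74. ] [ 608.2 -135.3  112. ]
red 183 [315.1 198. ] [ 524.9 -186.4   74. ] [ 529.7 -176.1  112. ]
yel 65 [239.5 161.4] [ 473.5 -127.8   74. ] 
cap 11 [410.5   1.7] [656.8 -61.6  86. ] 
cap 10 [550.4   3.8] [ 763.  -102.5   86. ] 
cap 14 [391.9  13.1] [640.4 -64.   86. ] 
cap 11 [161.9  15. ] [470.4   3.   86. ] 
cap 13 [544.1  16.3] [ 756.  -109.8   86. ] 
cap 12 [146.5  19.5] [457.3   4.9  86. ] 
cap 42 [385.6  22. ] [633.6 -68.3  86. ] 
cap 22 [564.9  20.3] [ 771.9 -118.7   86. ] 
cap 17 [554.1  19.6] [ 763.4 -115.1   86. ] 
cap 10 [589.5  22. ] [ 791.7 -127.2   86. ] 
cap 9 [554.7  23.9] [ 763.2 -118.5   86. ] 
cap 75 [368.1  36.6] [617.  -73.4  86. ] 
cap 11 [520.5  33.8] [ 734.5 -115.9   86. ] 
cap 10 [589.6  38.2] [ 789.5 -139.6   86. ] 
cap 11 [399.2  40.1] [639.5 -85.   86. ] 
cap 10 [581.7  39.7] [ 782.8 -138.4   86. ] 
cap 199 [554.5  56.9] [ 757.9 -143.5   86. ] 
cap 38 [314.   51.8] [572.1 -68.1  86. ] 
cap 21 [565.   50.7] [ 767.4 -141.8   86. ] 
cap 10 [286.1  52.3] [551. -60.  86.] 
cap 9 [341.3  53.8] [592.3 -77.6  86. ] 
cap 12 [3
[... 14867 characters left out ...]
 -483.2   86. ] 
cap 20 [610.8 360.1] [ 766.7 -487.2   86. ] 
cap 14 [604.3 367.6] [ 758.2 -495.1   86. ] 
cap 19 [583.9 375.6] [ 733.8 -496.7   86. ] 
wt 2173 [473.3  16.3] [706.8 -88.9  74. ] 
wt 67 [368.1  36.1] [619.3 -71.7  74. ] 
wt 33 [313.9  51.5] [572.6 -66.2  74. ] 
wt 9 [341.3  53.8] [593.5 -76.5  74. ] 
wt 30 [263.7  68.3] [527.6 -62.7  74. ] 
wt 31 [363.3  70.8] [606.2 -96.1  74. ] 
wt 59 [213.3  87.3] [480.5 -60.4  74. ] 
wt 28 [234.9 111.6] [489.1 -86.   74. ] 
wt 954 [312.5 139.7] [ 543.5 -134.4   74. ] 
wt 26 [387.6 164.6] [ 599.5 -181.4   74. ] 
wt 20 [267.2 200.4] [ 481.7 -171.5   74. ] 
wt 20 [357.1 202. ] [ 560.8 -205.1   74. ] 
wt 17 [312.4 214.7] [ 516.2 -201.    74. ]
```

Dial centre C ≈ (544.2,-133.6). Two opposite tick pairs and the cap agree on it. Box yaw is -4.8°. The peg is at (529.7,-176.1), radius 45.0 as specified, so the dial reads 2.89. I'll lower a loose finger cage around the peg, jaws tangential at yaw 71.

```bash
python3 -m jog '[-0.16,-0.02,-0.5,0,0,0.7,0,0,-0.9,0,0,0,0,0,-0.9,0,0,0,0,0,0,0,0,0]'
python3 - <<'E'
from h import *
s=r.get_state();print(s['tcp_pos'],s['orientation'])
c=r.get_calibration('wrist');p,d=r.capture('wrist');cv2.imwrite('pics/w2.png',p[:,:,::-1])
print(r.tip_extent)
E
```

```text
time_s: 3.23
tcp_pos: [529.1, -171.1, 162.9]
orientation: [179.1, 0.1, 71.7]
force: [-1.7, -0.5, -1.1]
gripper_width: 25.7
[ 529.14139267 -171.05731787  162.91399103] [1.79053952e+02 1.29248248e-01 7.16754378e+01]
22.0
```

View pics/w2.png

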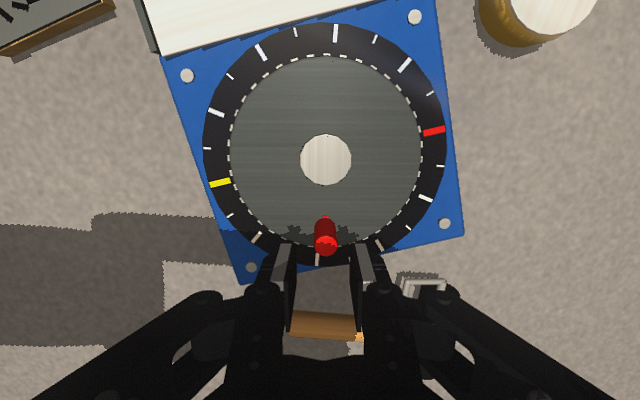

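The peg top is at (326,245), centred between the fingers at about 287 and 363. The TCP has drifted about 5 mm in y and 1° in tilt, so I correct that and go down.

```bash
python3 -m jog '[0.02,-0.13,0,0.08,0.22,0,0,0,-0.4,0,0,0,0,0,-0.4,0,0,0,0,0,-0.4,0,0,0,0,0,0,0,0,0,0,0,0,0,0,0]'
```

```text
time_s: 3.78
tcp_pos: [536.1, -178.9, 132.2]
orientation: [179.2, 0.2, 71.8]
force: [-0.6, -0.3, 0.3]
gripper_width: 25.5
```

```bash
python3 -m jog '[0,0,0,0,0,0]'; python3 -m jog '[0,0,0,0,0,0]';python3 - <<'E'
from h import *
s=r.get_state();print(s['tcp_pos'],s['orientation'],s['joint_pos'])
c=r.get_calibration('wrist');p,d=r.capture('wrist');cv2.imwrite('pics/w3.png',p[:,:,::-1])
s=r.get_state();print(s['tcp_pos'],s['orientation'],s['joint_pos'])
E
```

```text
time_s: 3.87
tcp_pos: [536.7, -179.2, 134.0]
orientation: [179.1, 0.3, 71.8]
force: [0.9, -0.4, 0.4]
gripper_width: 26.0
time_s: 3.95
tcp_pos: [537.3, -179.5, 135.8]
orientation: [179.0, 0.3, 71.9]
force: [0.8, 0.4, -0.2]
gripper_width: 25.4
[ 537.30262015 -179.5122736   135.79816109] [179.02556466   0.27947295  71.85011399] [-26.19085039  10.89136767  93.61304435  -0.14569015  74.49168567
  -8.00561647]
[ 537.43777473 -179.57560366  135.94565255] [178.99380827   0.28222878  71.84827251] [-26.19146861  10.88248252  93.6058732   -0.14394343  74.47591425
  -8.0049474 ]
```

View pics/w3.png

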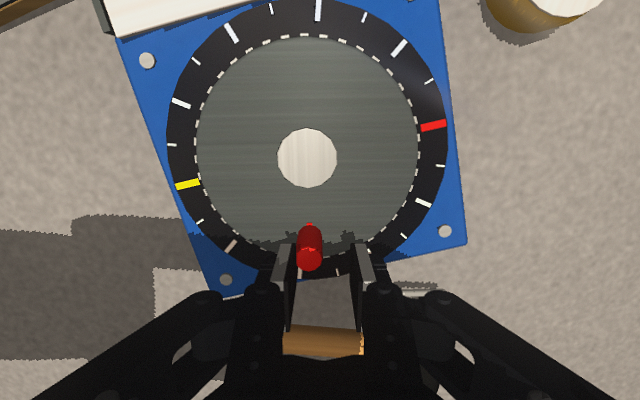

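```bash
python3 -m jog '[-0.19,0.09,0,0.08,0.22,0]'; python3 -m jog '[0,0,0,0,0,0]';python3 -m jog '[0,0,0,0,0,0]';python3 -m jog '[0,0,0,0,0,0]'; python3 -c "
from h import *
print(r.get_state()['tcp_pos'],r.get_state()['qd'],r.get_state()['joint_torque'])"
```

```text
time_s: 4.08
tcp_pos: [530.4, -176.3, 136.9]
orientation: [179.8, 0.3, 71.8]
force: [0.2, 0.1, -0.5]
gripper_width: 25.7
time_s: 4.17
tcp_pos: [529.7, -176.0, 137.7]
orientation: [179.9, 0.3, 71.9]
force: [0.1, 0.6, -0.7]
gripper_width: 25.5
time_s: 4.25
tcp_pos: [529.7, -175.9, 138.2]
orientation: [179.9, 0.3, 71.9]
force: [0.7, -0.5, 0.3]
gripper_width: 26.0
time_s: 4.33
tcp_pos: [529.7, -175.9, 138.5]
orientation: [179.9, 0.3, 71.9]
force: [0.1, 0.6, 0.1]
gripper_width: 25.6
[ 529.68866964 -175.87669536  138.52373053] [ 0.02640343 -0.34263441 -0.1428189  -0.14346417  0.15564457  0.03763427] [ 8.09042860e-03 -7.05887032e+01 -5.35566938e+01 -3.78307246e-02
  5.35386906e-02  3.53788717e-03]
```

```bash
python3 -m jog '[0,0,-0.35,0,0,0]'; python3 -m jog '[0,0,0,0,0,0]';
```

```text
time_s: 4.42
tcp_pos: [530.7, -176.3, 126.8]
orientation: [179.6, 0.3, 71.9]
force: [0.4, -0.3, 1.8]
gripper_width: 25.6
time_s: 4.5
tcp_pos: [529.9, -175.9, 124.8]
orientation: [179.8, 0.3, 71.9]
force: [-1.6, 0.3, -1.1]
gripper_width: 25.6
```

```bash
python3 -m jog '[0,0,-0.2,0,0,0]'; python3 -m jog '[0,0,0,0,0,0]';
```

```text
time_s: 4.58
tcp_pos: [530.6, -176.3, 118.2]
orientation: [179.7, 0.3, 71.9]
force: [0.0, -0.3, 1.0]
gripper_width: 25.7
time_s: 4.67
tcp_pos: [529.9, -176.0, 116.7]
orientation: [179.8, 0.3, 71.9]
force: [-0.4, 0.2, -1.0]
gripper_width: 25.2
```

```bash
python3 -m jog '[0,0,-0.13,0,0,0,0,0,0,0,0,0,0,0,0,0,0,0]' 0.62; python3 - <<'E'
from h import *
c=r.get_calibration('wrist');p,d=r.capture('wrist');cv2.imwrite('pics/w4.png',p[:,:,::-1])
E
```

```text
time_s: 4.92
tcp_pos: [530.2, -176.1, 111.4]
orientation: [179.8, 0.3, 71.9]
force: [-0.3, 0.0, 0.3]
gripper_width: 16.2
```

View pics/w4.png

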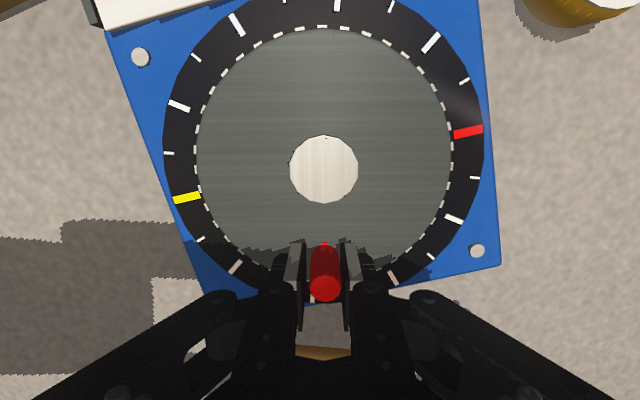

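```bash
cat > plan.py <<'E'
import sys
from h import *
C=np.array([544.2,-133.6]);YB=-4.8
def now():
    s=r.get_state();p=s['tcp_pos'];d=p[:2]-C
    return s,p,np.degrees(np.arctan2(d[1],d[0])),np.hypot(*d)
def num(phi): return ((YB-phi)%360)/36
if __name__=='__main__':
    s,p,phi,rad=now()
    print('t',round(s['time_s'],2),'num %.2f rad %.1f z %.1f'%(num(phi),rad,p[2]),'rpy',np.round(s['orientation'],1),'F',np.round(s['force'],1))
    if len(sys.argv)>1:
        tn=float(sys.argv[1]);n=int(sys.argv[2])
        dn=(tn-num(phi))*36 # cw degrees
        yt=YB-tn*36+180; yt=(yt-13+180)%360-180+13 # to about [-167,193]
        if yt>130: yt-=360
        dy=yt-s['orientation'][2]; dy=(dy+180)%360-180
        q=p[:2];out=[]
        for i in range(1,n+1):
            a=np.radians(phi-dn*i/n);rr=rad+(45-rad)*i/n
            w=C+rr*np.array([np.cos(a),np.sin(a)]);e=(w-q)/40;q=w
            out.append('%.2f,%.2f,%.2f,0,0,%.2f'%(e[0],e[1],(111-p[2])/40/n,dy/n/4))
        print('dyaw',round(dy,1));print('['+','.join(out)+']')
E
python3 plan.py 4.0 11
```

```text
t 4.97 num 2.88 rad 44.8 z 111.4 rpy [179.8   0.3  71.9] F [ 0.   0.6 -1. ]
dyaw -40.7
[-0.07,0.02,-0.00,0,0,-0.92,-0.07,0.03,-0.00,0,0,-0.92,-0.06,0.03,-0.00,0,0,-0.92,-0.06,0.04,-0.00,0,0,-0.92,-0.06,0.04,-0.00,0,0,-0.92,-0.06,0.04,-0.00,0,0,-0.92,-0.05,0.05,-0.00,0,0,-0.92,-0.05,0.05,-0.00,0,0,-0.92,-0.05,0.05,-0.00,0,0,-0.92,-0.04,0.06,-0.00,0,0,-0.92,-0.04,0.06,-0.00,0,0,-0.92]
```

```bash
python3 -m jog '[-0.07,0.02,0,0,0,-0.92,-0.07,0.03,0,0,0,-0.92,-0.06,0.03,0,0,0,-0.92,-0.06,0.04,0,0,0,-0.92,-0.06,0.04,0,0,0,-0.92,-0.06,0.04,0,0,0,-0.92,-0.05,0.05,0,0,0,-0.92,-0.05,0.05,0,0,0,-0.92,-0.05,0.05,0,0,0,-0.92,-0.04,0.06,0,0,0,-0.92,-0.04,0.06,0,0,0,-0.92]'; python3 plan.py 5.2 11
```

```text
time_s: 5.88
tcp_pos: [506.9, -158.1, 114.0]
orientation: [179.4, 0.2, 29.6]
force: [0.8, -1.0, -0.5]
gripper_width: 16.0
t 5.88 num 3.94 rad 44.6 z 114.0 rpy [179.4   0.2  29.6] F [ 0.8 -1.  -0.5]
dyaw -41.6
[-0.04,0.07,-0.01,0,0,-0.94,-0.04,0.07,-0.01,0,0,-0.94,-0.03,0.07,-0.01,0,0,-0.94,-0.03,0.08,-0.01,0,0,-0.94,-0.02,0.08,-0.01,0,0,-0.94,-0.02,0.08,-0.01,0,0,-0.94,-0.01,0.08,-0.01,0,0,-0.94,-0.00,0.08,-0.01,0,0,-0.94,0.00,0.08,-0.01,0,0,-0.94,0.01,0.08,-0.01,0,0,-0.94,0.01,0.08,-0.01,0,0,-0.94]
```

```bash
python3 -m jog '[-0.04,0.07,-0.02,0,0,-0.94,-0.04,0.07,-0.02,0,0,-0.94,-0.03,0.07,-0.02,0,0,-0.94,-0.03,0.08,-0.01,0,0,-0.94,-0.02,0.08,-0.01,0,0,-0.94,-0.02,0.08,-0.01,0,0,-0.94,-0.01,0.08,-0.01,0,0,-0.94,0,0.08,-0.01,0,0,-0.94,0,0.08,-0.01,0,0,-0.94,0.01,0.08,-0.01,0,0,-0.94,0.01,0.08,-0.01,0,0,-0.94]'; python3 plan.py 6.3 11
```

```text
time_s: 6.8
tcp_pos: [501.2, -125.3, 112.9]
orientation: [179.0, -0.1, -14.0]
force: [-0.1, -0.9, 1.0]
gripper_width: 16.3
t 6.8 num 5.17 rad 43.8 z 112.9 rpy [ 1.79e+02 -1.00e-01 -1.40e+01] F [-0.1 -0.9  1. ]
dyaw -37.6
[0.01,0.07,-0.00,0,0,-0.86,0.02,0.07,-0.00,0,0,-0.86,0.02,0.07,-0.00,0,0,-0.86,0.03,0.07,-0.00,0,0,-0.86,0.03,0.06,-0.00,0,0,-0.86,0.03,0.06,-0.00,0,0,-0.86,0.04,0.06,-0.00,0,0,-0.86,0.04,0.06,-0.00,0,0,-0.86,0.05,0.06,-0.00,0,0,-0.86,0.05,0.05,-0.00,0,0,-0.86,0.05,0.05,-0.00,0,0,-0.86]
```

```bash
python3 -m jog '[0.01,0.07,-0.01,0.03,0,-0.86,0.02,0.07,-0.01,0.03,0,-0.86,0.02,0.07,-0.01,0.03,0,-0.86,0.03,0.07,-0.01,0.03,0,-0.86,0.03,0.06,-0.01,0.03,0,-0.86,0.03,0.06,-0.01,0.03,0,-0.86,0.04,0.06,-0.01,0.03,0,-0.86,0.04,0.06,-0.01,0.03,0,-0.86,0.05,0.06,-0.01,0.03,0,-0.86,0.05,0.05,-0.01,0,0,-0.86,0.05,0.05,-0.01,0,0,-0.86]'; python3 plan.py 6.9 7
```

```text
time_s: 7.72
tcp_pos: [517.9, -98.8, 112.7]
orientation: [179.8, 0.0, -53.8]
force: [-1.1, -2.0, 1.2]
gripper_width: 16.5
t 7.72 num 6.33 rad 43.6 z 112.7 rpy [179.8   0.  -53.8] F [-1.1 -2.   1.2]
dyaw -19.4
[0.04,0.04,-0.01,0,0,-0.69,0.04,0.03,-0.01,0,0,-0.69,0.05,0.03,-0.01,0,0,-0.69,0.05,0.03,-0.01,0,0,-0.69,0.05,0.03,-0.01,0,0,-0.69,0.05,0.03,-0.01,0,0,-0.69,0.05,0.02,-0.01,0,0,-0.69]
```

```bash
python3 -m jog '[0.04,0.04,-0.01,0,0,-0.69,0.04,0.03,-0.01,0,0,-0.69,0.05,0.03,-0.01,0,0,-0.69,0.05,0.03,-0.01,0,0,-0.69,0.05,0.03,-0.01,0,0,-0.69,0.05,0.03,-0.01,0,0,-0.69,0.04,0.02,-0.01,0,0,-0.69,0,0,0,0,0,0,0,0,0,0,0,0]'; python3 plan.py 7.04 2;  python3 - <<'E'
from h import *
for n in('wrist','top'):
    p,d=r.capture(n);cv2.imwrite(f'pics/{n}5.png',p[:,:,::-1])
c=r.get_calibration('top');im=cv2.imread('pics/top5.png')[160:270,290:420];cv2.imwrite('pics/top5c.png',cv2.resize(im,None,fx=5,fy=5,interpolation=cv2.INTER_CUBIC))
E
```

```text
time_s: 8.47
tcp_pos: [531.9, -90.9, 112.4]
orientation: [179.9, -0.2, -74.3]
force: [-1.1, -0.5, -0.8]
gripper_width: 16.1
t 8.47 num 6.92 rad 44.4 z 112.4 rpy [179.9  -0.2 -74.3] F [-1.1 -0.5 -0.8]
dyaw -4.0
[0.04,0.02,-0.02,0,0,-0.50,0.04,0.02,-0.02,0,0,-0.50]
```

View pics/wrist5.png

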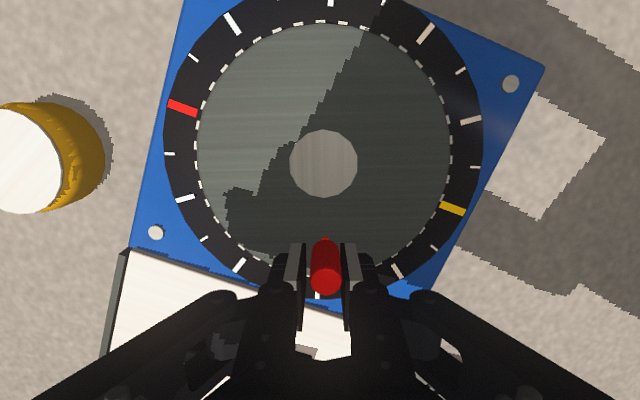

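View pics/top5c.png

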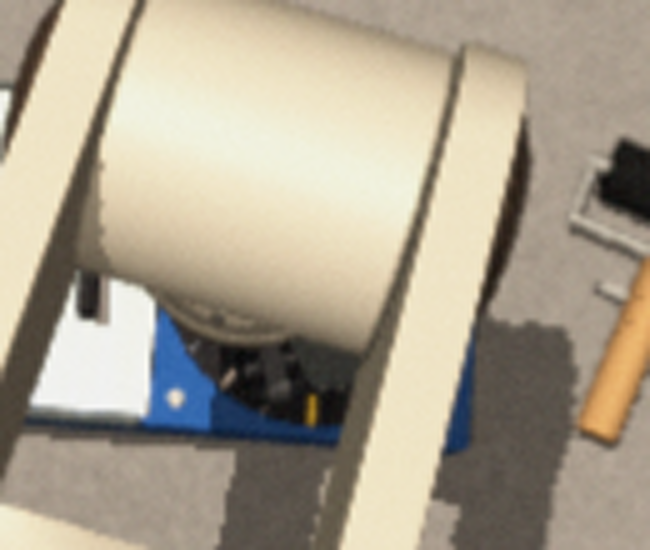

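```bash
cat > peg.py <<'E'
from plan import *
def blob(m,amin):
    n,l,st,ce=cv2.connectedComponentsWithStats(m.astype(np.uint8))
    return [(st[i],ce[i]) for i in range(1,n) if st[i,4]>=amin]
def look(tag):
    c=r.get_calibration('wrist');p,d=r.capture('wrist');cv2.imwrite(f'pics/{tag}.png',p[:,:,::-1])
    R,G,B=[p[...,i].astype(int) for i in range(3)]
    hsv=cv2.cvtColor(p,cv2.COLOR_RGB2HSV)
    red=((hsv[...,0]<8)|(hsv[...,0]>172))&(hsv[...,1]>150)&(R>60)
    for st,ce in blob(red,30):
        print('red',st,np.round(atz(c,*ce,74),1))
    for st,ce in blob((R>140)&(G>90)&(B<90)&(hsv[...,0]>18)&(hsv[...,0]<32)&(hsv[...,1]>150),30)[:4]: print('yel',st,np.round(atz(c,*ce,74),1))
    l=r.tip_of('peg_top','wrist')
    for x in l[:1]:
        w=atz(c,*x['pixel'],112);dd=w[:2]-C;print('net',x['conf'],np.round(x['pixel'],1),np.round(w,1),'num %.2f rad %.1f'%(num(np.degrees(np.arctan2(dd[1],dd[0]))),np.hypot(*dd)))
    for f in(.8,):
        # top disc: brightest part of peg blob
        for st,ce in blob(red,150):
            x,y,w,h,_=st; sub=red[y:y+h,x:x+w];v=R[y:y+h,x:x+w];T=np.percentile(v[sub],75)*.9
            for s2,c2 in blob(sub&(v>=T),40):
                u=c2+[x,y];W=atz(c,*u,112);dd=W[:2]-C;print('bright',s2[4],np.round(u,1),np.round(W,1),'num %.2f rad %.1f'%(num(np.degrees(np.arctan2(dd[1],dd[0]))),np.hypot(*dd)))
if __name__=='__main__': look(sys.argv[1])
E
python3 peg.py w6
```

```text
red [167  99  31  19 289] [ 614.6 -139.7   74. ]
red [ 309  237   33   59 1519] [526.9 -77.7  74. ]
yel [   0  103   80  109 1565] [ 673.4 -101.3   74. ]
yel [439 201  27  15 192] [ 473.5 -127.9   74. ]
net 0.56 [325.1 282.6] [530.9 -90.5 112. ] num 6.89 rad 45.1
bright 249 [181.7 107.7] [ 599.9 -144.5  112. ] num 0.17 rad 56.7
bright 607 [325.5 281.4] [530.9 -91.1 112. ] num 6.89 rad 44.5
```

The tick pair again gives C = (544.0,-133.8), and the peg reads 6.89. A small nudge to 7.

```bash
python3 -m jog '[0.04,0.01,-0.02,0,0,-0.5,0.04,0.01,-0.02,0,0,-0.5,0,0,0,0,0,0,0,0,0,0,0,0]'; python3 plan.py;python3 peg.py w7|grep -v -e red -e yel
```

```text
time_s: 9.0
tcp_pos: [534.7, -90.3, 111.0]
orientation: [179.9, -0.2, -78.2]
force: [-0.5, -1.2, -0.1]
gripper_width: 16.5
t 9.0 num 7.02 rad 44.3 z 111.0 rpy [179.9  -0.2 -78.2] F [-0.5 -1.2 -0.1]
net 0.86 [326.3 281.7] [533.6 -91.1 112. ] num 6.98 rad 43.8
bright 244 [178.  118.1] [ 599.3 -144.7  112. ] num 0.18 rad 56.2
bright 621 [325.3 283.2] [533.9 -90.4 112. ] num 6.99 rad 44.5
```

```bash
python3 -m jog '[0,0,0,0,0,0,0,0,0,0,0,0,0,0,0,0,0,0,0,0,0,0,0,0,0,0,0,0,0,0,0,0,0,0,0,0,0,0,0,0,0,0,0,0,0,0,0,0]'; python3 peg.py w8|grep -v -e red -e yel;  python3 plan.py 5.8 11
```

```text
time_s: 9.77
tcp_pos: [534.6, -90.4, 111.2]
orientation: [179.9, -0.2, -78.1]
force: [-0.1, 0.4, 0.2]
gripper_width: 16.1
net 0.69 [329.3 280.4] [532.4 -92.  112. ] num 6.93 rad 43.3
bright 247 [178.2 117.7] [ 599.3 -144.7  112. ] num 0.18 rad 56.2
bright 617 [324.9 283. ] [533.9 -90.4 112. ] num 6.99 rad 44.4
t 9.87 num 7.02 rad 44.3 z 111.2 rpy [179.9  -0.2 -78.1] F [ 0.   0.  -0.5]
dyaw 44.5
[-0.08,-0.02,-0.00,0,0,1.01,-0.07,-0.02,-0.00,0,0,1.01,-0.07,-0.03,-0.00,0,0,1.01,-0.07,-0.03,-0.00,0,0,1.01,-0.07,-0.04,-0.00,0,0,1.01,-0.06,-0.04,-0.00,0,0,1.01,-0.06,-0.05,-0.00,0,0,1.01,-0.06,-0.05,-0.00,0,0,1.01,-0.05,-0.06,-0.00,0,0,1.01,-0.05,-0.06,-0.00,0,0,1.01,-0.05,-0.06,-0.00,0,0,1.01]
```

The dial held at 6.99 for over half a second. Now left (counter-clockwise) to 2.

```bash
python3 -m jog '[-0.08,-0.02,-0.01,0,0,1,-0.07,-0.02,-0.01,0,0,1,-0.07,-0.03,-0.01,0,0,1,-0.07,-0.03,-0.01,0,0,1,-0.07,-0.04,-0.01,0,0,1,-0.06,-0.04,-0.01,0,0,1,-0.06,-0.05,-0.01,0,0,1,-0.06,-0.05,-0.01,0,0,1,-0.05,-0.06,-0.01,0,0,1,-0.05,-0.06,-0.01,0,0,1,-0.05,-0.06,-0.01,0,0,1]'; python3 plan.py 4.6 11
```

```text
time_s: 10.78
tcp_pos: [508.3, -108.4, 108.4]
orientation: [-179.8, -0.4, -32.1]
force: [1.7, 1.8, 0.0]
gripper_width: 16.3
t 10.78 num 5.84 rad 43.9 z 108.4 rpy [-179.8   -0.4  -32.1] F [1.7 1.8 0. ]
dyaw 41.7
[-0.04,-0.06,0.01,0,0,0.95,-0.04,-0.07,0.01,0,0,0.95,-0.04,-0.07,0.01,0,0,0.95,-0.03,-0.07,0.01,0,0,0.95,-0.03,-0.07,0.01,0,0,0.95,-0.02,-0.08,0.01,0,0,0.95,-0.01,-0.08,0.01,0,0,0.95,-0.01,-0.08,0.01,0,0,0.95,-0.00,-0.08,0.01,0,0,0.95,0.00,-0.08,0.01,0,0,0.95,0.01,-0.08,0.01,0,0,0.95]
```

```bash
python3 -m jog '[-0.04,-0.06,0.02,0,0,0.95,-0.04,-0.07,0.01,0,0,0.95,-0.04,-0.07,0.01,0,0,0.95,-0.03,-0.07,0.01,0,0,0.95,-0.03,-0.07,0.01,0,0,0.95,-0.02,-0.08,0.01,0,0,0.95,-0.01,-0.08,0.01,0,0,0.95,-0.01,-0.08,0.01,0,0,0.95,0,-0.08,0.01,0,0,0.95,0,-0.08,0,0,0,0.95,0.01,-0.08,0,0,0,0.95]'; python3 plan.py 3.4 11
```

```text
time_s: 11.7
tcp_pos: [498.8, -140.7, 111.8]
orientation: [-179.6, -0.3, 11.9]
force: [-1.4, 1.9, 1.0]
gripper_width: 16.2
t 11.7 num 4.62 rad 45.9 z 111.8 rpy [-179.6   -0.3   11.9] F [-1.4  1.9  1. ]
dyaw 40.9
[0.02,-0.08,-0.00,0,0,0.93,0.02,-0.08,-0.00,0,0,0.93,0.03,-0.07,-0.00,0,0,0.93,0.03,-0.07,-0.00,0,0,0.93,0.04,-0.07,-0.00,0,0,0.93,0.04,-0.07,-0.00,0,0,0.93,0.05,-0.06,-0.00,0,0,0.93,0.05,-0.06,-0.00,0,0,0.93,0.06,-0.06,-0.00,0,0,0.93,0.06,-0.05,-0.00,0,0,0.93,0.06,-0.05,-0.00,0,0,0.93]
```

```bash
python3 -m jog '[0.02,-0.08,0,0,0,0.93,0.02,-0.08,0,0,0,0.93,0.03,-0.07,0,0,0,0.93,0.03,-0.07,0,0,0,0.93,0.04,-0.07,0,0,0,0.93,0.04,-0.07,0,0,0,0.93,0.05,-0.06,0,0,0,0.93,0.05,-0.06,0,0,0,0.93,0.06,-0.06,0,0,0,0.93,0.06,-0.05,0,0,0,0.93,0.06,-0.05,0,0,0,0.93]'; python3 plan.py 2.3 10
```

```text
time_s: 12.62
tcp_pos: [515.6, -169.8, 111.4]
orientation: [-179.2, -0.2, 55.0]
force: [-2.7, 0.9, 1.7]
gripper_width: 15.9
t 12.62 num 3.43 rad 46.1 z 111.4 rpy [-179.2   -0.2   55. ] F [-2.7  0.9  1.7]
dyaw 37.4
[0.07,-0.05,-0.00,0,0,0.93,0.07,-0.04,-0.00,0,0,0.93,0.07,-0.04,-0.00,0,0,0.93,0.08,-0.03,-0.00,0,0,0.93,0.08,-0.03,-0.00,0,0,0.93,0.08,-0.02,-0.00,0,0,0.93,0.08,-0.01,-0.00,0,0,0.93,0.08,-0.01,-0.00,0,0,0.93,0.08,-0.00,-0.00,0,0,0.93,0.08,0.00,-0.00,0,0,0.93]
```

```bash
python3 -m jog '[0.07,-0.05,0,-0.01,-0.02,0.93,0.07,-0.04,0,-0.01,-0.02,0.93,0.07,-0.04,0,-0.01,-0.02,0.93,0.08,-0.03,0,-0.01,-0.02,0.93,0.08,-0.03,0,-0.01,-0.02,0.93,0.08,-0.02,0,0,-0.02,0.93,0.08,-0.01,0,0,-0.02,0.93,0.07,-0.01,0,0,-0.02,0.93,0.06,0,0,0,0,0.93,0.05,0,0,0,0,0.9,0,0,0,0,0,0]'; python3 plan.py 1.97 3; python3 peg.py w9
```

```text
time_s: 13.53
tcp_pos: [543.9, -179.8, 111.0]
orientation: [-179.7, -0.2, 94.2]
force: [0.0, 0.1, 1.1]
gripper_width: 16.4
t 13.53 num 2.38 rad 46.2 z 111.0 rpy [-179.7   -0.2   94.2] F [0.  0.1 1.1]
dyaw 10.1
[0.10,0.01,0.00,0,0,0.84,0.10,0.02,0.00,0,0,0.84,0.09,0.03,0.00,0,0,0.84]
red [456 180  30  12 236] [ 614.8 -139.6   74. ]
red [ 304  240   33   60 1564] [ 543.6 -192.8   74. ]
yel [591  16  49  54 835] [666.8 -67.2  74. ]
yel [584  76  18  29 199] [663.7 -89.9  74. ]
yel [170 134  30  13 271] [ 473.4 -127.8   74. ]
net 0.8 [320.7 287.1] [ 543.2 -179.1  112. ] num 2.40 rad 45.5
bright 206 [470.8 185.5] [ 596.7 -131.4  112. ] num 9.80 rad 52.5
bright 610 [319.9 285.3] [ 542.8 -178.3  112. ] num 2.42 rad 44.7
```

```bash
python3 -m jog '[0.09,0.01,0,0,0,0.8,0.09,0.02,0,0,0,0.8,0.06,0.03,0,0,0,0.6,0,0,0,0,0,0,0,0,0,0,0,0]'; python3 plan.py 1.97 2; python3 peg.py w10 | grep -v -e red -e yel
```

```text
time_s: 14.05
tcp_pos: [552.5, -177.8, 110.9]
orientation: [-179.6, -0.1, 102.3]
force: [0.6, 0.1, -0.6]
gripper_width: 16.3
t 14.05 num 2.07 rad 45.0 z 110.9 rpy [-1.796e+02 -1.000e-01  1.023e+02] F [ 0.6  0.1 -0.6]
dyaw 2.0
[0.03,0.01,0.00,0,0,0.25,0.03,0.01,0.00,0,0,0.25]
net 0.79 [323.9 289.2] [ 553.4 -177.8  112. ] num 2.04 rad 45.2
bright 193 [458.7 206.2] [ 596.2 -131.3  112. ] num 9.80 rad 52.1
bright 606 [320.4 288.1] [ 551.9 -177.6  112. ] num 2.09 rad 44.7
```

```bash
python3 -m jog '[0.03,0.01,0,0,0,0.25,0.03,0.01,0,0,0,0.25,0,0,0,0,0,0,0,0,0,0,0,0,0,0,0,0,0,0,0,0,0,0,0,0,0,0,0,0,0,0,0,0,0,0,0,0,0,0,0,0,0,0,0,0,0,0,0,0]'; python3 plan.py; python3 peg.py w11 | grep -v -e red -e yel
```

```text
time_s: 14.98
tcp_pos: [554.6, -177.2, 110.9]
orientation: [-179.6, -0.1, 104.2]
force: [0.7, -0.2, 0.0]
gripper_width: 16.2
t 14.98 num 1.99 rad 44.8 z 110.9 rpy [-1.796e+02 -1.000e-01  1.042e+02] F [ 0.7 -0.2  0. ]
net 0.83 [321.4 289.3] [ 554.6 -177.5  112. ] num 2.00 rad 45.1
bright 188 [455.4 210.8] [ 596.2 -131.3  112. ] num 9.80 rad 52.1
bright 601 [319.7 288.3] [ 553.8 -177.2  112. ] num 2.02 rad 44.7
```

View pics/w11.png

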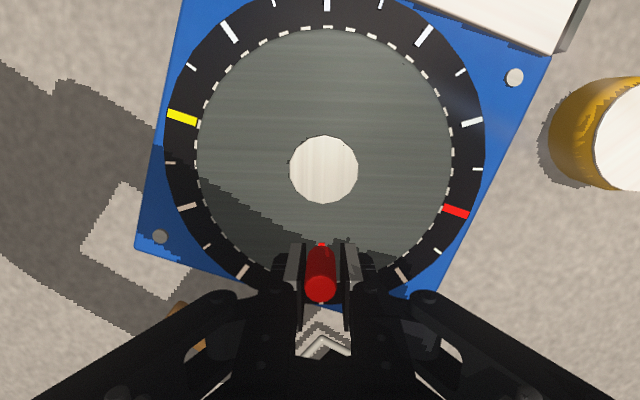

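The peg is at 2.01, with the tick hidden just behind it at (321,300), and it held for about 0.7 s. Now right to 5.

```bash
python3 plan.py 3.2 12
```

```text
t 15.08 num 1.99 rad 44.8 z 110.9 rpy [-1.796e+02 -1.000e-01  1.043e+02] F [-0.6 -0.6 -0.2]
dyaw -44.3
[-0.07,-0.01,0.00,0,0,-0.92,-0.07,-0.01,0.00,0,0,-0.92,-0.07,-0.01,0.00,0,0,-0.92,-0.07,-0.00,0.00,0,0,-0.92,-0.07,0.00,0.00,0,0,-0.92,-0.07,0.01,0.00,0,0,-0.92,-0.07,0.01,0.00,0,0,-0.92,-0.07,0.02,0.00,0,0,-0.92,-0.07,0.02,0.00,0,0,-0.92,-0.07,0.03,0.00,0,0,-0.92,-0.06,0.03,0.00,0,0,-0.92,-0.06,0.03,0.00,0,0,-0.92]
```

```bash
python3 -m jog '[-0.07,-0.01,0,0,0,-0.92,-0.07,-0.01,0,0,0,-0.92,-0.07,-0.01,0,0,0,-0.92,-0.07,0,0,0,0,-0.92,-0.07,0,0,0,0,-0.92,-0.07,0.01,0,0,0,-0.92,-0.07,0.01,0,0,0,-0.92,-0.07,0.02,0,0,0,-0.92,-0.07,0.02,0,0,0,-0.92,-0.07,0.03,0,0,0,-0.92,-0.06,0.03,0,0,0,-0.92,-0.06,0.03,0,0,0,-0.92]'; python3 plan.py 4.35 11
```

```text
time_s: 16.08
tcp_pos: [522.9, -172.4, 111.3]
orientation: [-179.9, -0.2, 58.1]
force: [2.9, -0.9, -0.7]
gripper_width: 16.1
t 16.08 num 3.16 rad 44.3 z 111.3 rpy [-179.9   -0.2   58.1] F [ 2.9 -0.9 -0.7]
dyaw -39.5
[-0.07,0.04,-0.00,0,0,-0.90,-0.06,0.04,-0.00,0,0,-0.90,-0.06,0.05,-0.00,0,0,-0.90,-0.06,0.05,-0.00,0,0,-0.90,-0.05,0.05,-0.00,0,0,-0.90,-0.05,0.06,-0.00,0,0,-0.90,-0.05,0.06,-0.00,0,0,-0.90,-0.04,0.06,-0.00,0,0,-0.90,-0.04,0.07,-0.00,0,0,-0.90,-0.03,0.07,-0.00,0,0,-0.90,-0.03,0.07,-0.00,0,0,-0.90]
```

```bash
python3 -m jog '[-0.07,0.04,-0.01,0,0,-0.9,-0.06,0.04,-0.01,0,0,-0.9,-0.06,0.05,-0.01,0,0,-0.9,-0.06,0.05,-0.01,0,0,-0.9,-0.05,0.05,-0.01,0,0,-0.9,-0.05,0.06,-0.01,0,0,-0.9,-0.05,0.06,-0.01,0,0,-0.9,-0.04,0.06,-0.01,0,0,-0.9,-0.04,0.07,0,0,0,-0.9,-0.03,0.07,0,0,0,-0.9,-0.03,0.07,0,0,0,-0.9]'; python3 plan.py 4.9 6
```

```text
time_s: 17.0
tcp_pos: [502.7, -148.2, 110.4]
orientation: [179.6, -0.4, 16.4]
force: [0.7, -1.5, -1.0]
gripper_width: 16.5
t 17.0 num 4.33 rad 44.0 z 110.4 rpy [179.6  -0.4  16.4] F [ 0.7 -1.5 -1. ]
dyaw -17.6
[-0.02,0.06,0.00,0,0,-0.73,-0.02,0.06,0.00,0,0,-0.73,-0.02,0.06,0.00,0,0,-0.73,-0.01,0.07,0.00,0,0,-0.73,-0.01,0.07,0.00,0,0,-0.73,-0.00,0.07,0.00,0,0,-0.73]
```

```bash
python3 -m jog '[-0.02,0.06,0,0,0,-0.73,-0.02,0.06,0,0,0,-0.73,-0.02,0.06,0,0,0,-0.73,-0.01,0.07,0,0,0,-0.73,-0.01,0.06,0,0,0,-0.73,0,0.06,0,0,0,-0.73,0,0,0,0,0,0,0,0,0,0,0,0]'; python3 plan.py 5.03 2; python3 peg.py w12
```

```text
time_s: 17.67
tcp_pos: [500.0, -132.9, 111.1]
orientation: [179.5, -0.5, -2.2]
force: [-0.5, -0.5, 0.4]
gripper_width: 16.2
t 17.67 num 4.89 rad 44.2 z 111.1 rpy [179.5  -0.5  -2.2] F [-0.5 -0.5  0.4]
dyaw -3.7
[-0.01,0.05,-0.00,0,0,-0.46,-0.01,0.05,-0.00,0,0,-0.46]
red [326   0  10  21 206] [ 611.9 -139.5   74. ]
red [ 309  241   33   60 1537] [ 485.2 -132.6   74. ]
net 0.98 [328.1 288.7] [ 498.5 -133.8  112. ] num 4.86 rad 45.7
bright 175 [330.5   9.7] [ 602.5 -138.   112. ] num 9.99 rad 58.4
bright 599 [325.4 286.7] [ 499.5 -132.8  112. ] num 4.90 rad 44.7
```

```bash
python3 -m jog '[-0.01,0.045,0,0,0,-0.4,0,0.04,0,0,0,-0.4,0,0,0,0,0,0,0,0,0,0,0,0,0,0,0,0,0,0,0,0,0,0,0,0,0,0,0,0,0,0,0,0,0,0,0,0,0,0,0,0,0,0]'; python3 plan.py; python3 peg.py w13
```

```text
time_s: 18.52
tcp_pos: [499.8, -130.5, 111.1]
orientation: [179.5, -0.6, -4.9]
force: [-0.6, -0.4, -0.5]
gripper_width: 16.3
t 18.52 num 4.98 rad 44.5 z 111.1 rpy [179.5  -0.6  -4.9] F [-0.6 -0.4 -0.5]
red [319   0  10  20 200] [ 611.6 -139.5   74. ]
red [ 308  241   33   59 1535] [ 485.5 -129.    74. ]
net 0.62 [324.9 287.7] [ 498.7 -130.1  112. ] num 4.99 rad 45.6
bright 171 [323.   9.] [ 602.3 -138.1  112. ] num 9.99 rad 58.2
bright 599 [324.2 285.8] [ 499.7 -129.9  112. ] num 5.00 rad 44.7
```

View pics/w13.png

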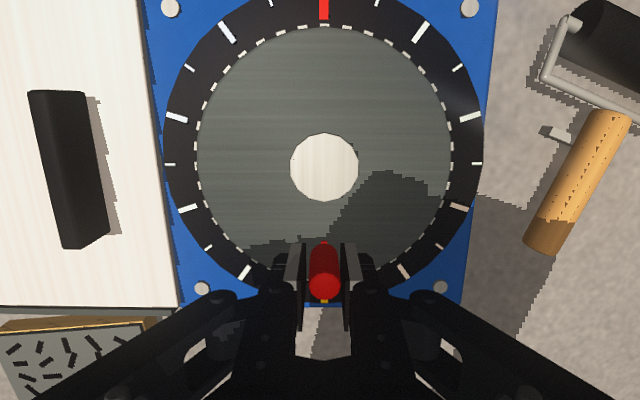

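The peg is at 5.00, with the yellow tick just behind it at (324,300). I open the cage and lift off.

```bash
python3 -m jog '[0,0,0,0,0,0,0,0,0,0,0,0,0,0,0,0,0,0]' 0.25; python3 -m jog '[0,0,0.3,0,0,0,0,0,0.5,0,0,0]';python3 -m jog '[0,0,0.8,0,0,0,0.1,0.1,0.8,0,0,0,0.2,0.2,0.2,0,0,0,0,0,0,0,0,0]' 1;  python3 peg.py w14
```

```text
time_s: 18.87
tcp_pos: [499.8, -130.5, 111.2]
orientation: [179.5, -0.6, -4.9]
force: [0.0, -0.7, -0.2]
gripper_width: 32.2
time_s: 19.03
tcp_pos: [498.2, -129.8, 140.4]
orientation: [179.6, -0.2, -4.9]
force: [1.3, 0.7, -0.4]
gripper_width: 32.0
time_s: 19.37
tcp_pos: [510.2, -117.7, 218.3]
orientation: [179.6, -0.4, -5.0]
force: [-0.9, -0.4, -0.9]
gripper_width: 0.4
red [338  47   6  21 113] [ 614.8 -139.7   74. ]
red [331 198  20  30 421] [ 490.9 -130.7   74. ]
yel [336 227   5  14  65] [ 472.8 -127.5   74. ]
net 0.9 [341.  219.4] [ 499.5 -129.8  112. ] num 5.00 rad 44.9
bright 199 [341.1 219.4] [ 499.5 -129.8  112. ] num 5.00 rad 44.9
```

View pics/w14.png

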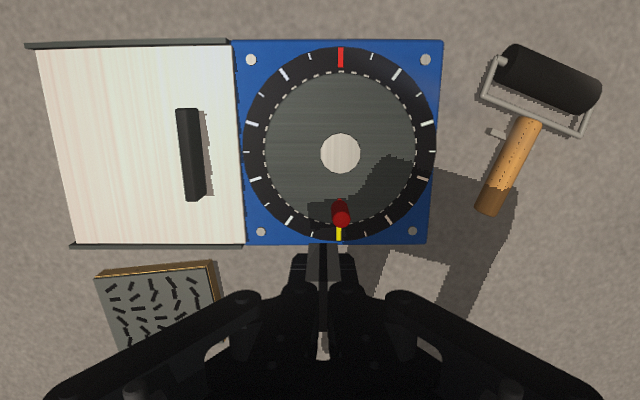

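The dial reads 5.00 by both measures, and the lip is at about (190,155). I check the lip prediction and move to the dial side of it with the fingers closed.

```bash
python3 - <<'E'
from h import *
c=r.get_calibration('wrist');C=np.array([544.2,-133.6]);a=np.radians(-4.8);ux=np.array([np.cos(a),np.sin(a)]);uy=np.array([-np.sin(a),np.cos(a)])
for dx in(-35,35):
  for dy in(110,120): print(dx,dy,np.round(proj(c,[*(C+dx*ux+dy*uy),98.5]),0))
print(C+80*uy,C+195*uy)
E
python3 -m jog '[0.5,0.8,-0.4,0,0,0,0.5,0.8,-0.4,0,0,0,0,0,-0.4,0,0,0,0,0,-0.4,0,0,0,0,0,0,0,0,0,0,0,0,0,0,0]'
```

```text
-35 110 [195. 201.]
-35 120 [182. 201.]
35 110 [184. 106.]
35 120 [170. 106.]
[550.89422747 -53.88057126] [560.51717945  60.71610755]
time_s: 19.97
tcp_pos: [546.5, -53.4, 143.1]
orientation: [179.6, 0.2, -5.1]
force: [0.1, 0.3, 0.9]
gripper_width: 0.1
```

```bash
python3 -m jog '[0.1,0,-0.4,0,0,0,0,0,-0.3,0,0,0,0,0,0,0,0,0]'; python3 -m jog '[0,0,-0.15,0,0,0,0,0,0,0,0,0]'
```

```text
time_s: 20.22
tcp_pos: [549.8, -54.8, 114.7]
orientation: [179.5, 0.3, -5.2]
force: [-0.6, -0.6, -0.6]
gripper_width: -0.2
time_s: 20.38
tcp_pos: [549.5, -55.5, 109.0]
orientation: [179.5, 0.3, -5.2]
force: [-0.3, -0.2, -0.2]
gripper_width: 0.2
```

```bash
python3 -m jog '[0,0,-0.1,0,0,0,0.02,0.2,0,0,0,0,0.02,0.2,0,0,0,0,0.02,0.2,0,0,0,0]'; python3 - <<'E'
from h import *
p,d=r.capture('wrist');cv2.imwrite('pics/w15.png',p[:,:,::-1]);print(r.get_state()['force'],r.get_state()['tcp_pos'])
E
```

```text
time_s: 20.72
tcp_pos: [552.3, -31.6, 106.4]
orientation: [179.5, 0.1, -5.4]
force: [-0.7, -1.9, -1.5]
gripper_width: -0.2
[-0.42065178  0.87685662  0.00137342] [552.41156404 -30.13113915 106.5143058 ]
```

View pics/w15.png

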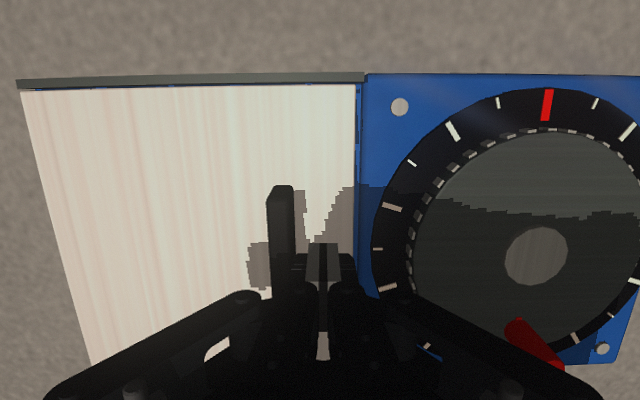

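The fingertips at (325,270) are just short of the lip at (282,240), and the cover is still shut. I push on along box +y.

```bash
python3 -m jog '[0.02,0.2,0,0,0,0,0.02,0.2,0,0,0,0,0.02,0.2,0,0,0,0,0.02,0.2,0,0,0,0,0.02,0.2,0,0,0,0]'; python3 -m jog '[0.02,0.2,0,0,0,0,0.02,0.2,0,0,0,0,0.02,0.2,0,0,0,0]';python3 - <<'E'
from h import *
p,d=r.capture('wrist');cv2.imwrite('pics/w16.png',p[:,:,::-1]);print(r.get_state()['force'],r.get_state()['tcp_pos'])
E
```

```text
time_s: 21.18
tcp_pos: [556.4, 13.9, 106.9]
orientation: [179.5, 0.1, -5.3]
force: [-0.6, -2.1, -1.2]
gripper_width: 0.0
time_s: 21.43
tcp_pos: [558.8, 40.9, 106.8]
orientation: [179.5, 0.2, -5.2]
force: [-1.6, -1.6, -0.9]
gripper_width: 0.3
[-0.68773942  1.66020893  0.14018121] [558.95806967  42.22088446 106.86267151]
```

View pics/w16.png

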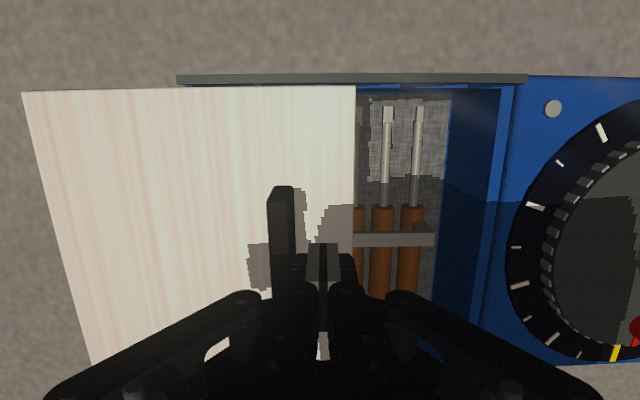

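The cover is sliding and the gouges are showing. I go on and slow down near the stop.

```bash
python3 -m jog '[0.02,0.2,0,0,0,0,0.01,0.15,0,0,0,0]'; python3 -m jog '[0.01,0.12,0,0,0,0,0.01,0.1,0,0,0,0]'; python3 -m jog '[0.01,0.1,0,0,0,0]'; python3 -m jog '[0.01,0.1,0,0,0,0]'
```

```text
time_s: 21.65
tcp_pos: [560.4, 57.1, 106.9]
orientation: [179.5, 0.1, -5.2]
force: [-0.0, -1.7, -0.6]
gripper_width: -0.2
time_s: 21.82
tcp_pos: [561.0, 62.7, 106.8]
orientation: [179.0, 0.2, -5.2]
force: [-10.7, -67.0, 4.2]
gripper_width: 0.0
time_s: 21.9
tcp_pos: [561.0, 62.4, 106.9]
orientation: [178.4, 0.2, -5.2]
force: [-10.3, -50.3, 5.7]
gripper_width: 0.2
time_s: 21.98
tcp_pos: [561.0, 62.3, 107.1]
orientation: [177.9, 0.3, -5.3]
force: [-9.6, -41.2, 4.4]
gripper_width: 0.2
```

Stop reached: force up to 67 N at y≈62.7. I back off at once and lift.

```bash
python3 -m jog '[0,-0.3,0,0,0,0,0,-0.2,0,0.3,0,0]'; python3 -m jog '[0,0,0.5,0.1,0,0,0,0,0.8,0,0,0,0,0,0.8,0,0,0,0,0,0.5,0,0,0,0,0,0,0,0,0]';python3 - <<'E'
from h import *
p,d=r.capture('wrist');cv2.imwrite('pics/w17.png',p[:,:,::-1]);print(r.get_state()['force'],r.get_state()['tcp_pos'])
c=r.get_calibration('wrist');C=np.array([544.2,-133.6]);a=np.radians(-4.8);ux=np.array([np.cos(a),np.sin(a)]);uy=np.array([-np.sin(a),np.cos(a)])
for dx in(-35,35):
  for dy in(210,220): print(dx,dy,np.round(proj(c,[*(C+dx*ux+dy*uy),98.5]),0))
E
```

```text
time_s: 22.15
tcp_pos: [561.1, 41.8, 107.3]
orientation: [179.0, 0.4, -5.3]
force: [0.1, -0.8, -0.3]
gripper_width: 0.2
time_s: 22.57
tcp_pos: [560.1, 41.2, 214.4]
orientation: [179.5, 0.6, -5.4]
force: [1.2, 0.8, 0.2]
gripper_width: 0.1
[-0.20873479  0.38620398  1.14015541] [559.87219475  41.2158432  212.75884157]
-35 210 [279. 246.]
-35 220 [267. 246.]
35 210 [275. 157.]
35 220 [261. 157.]
```

View pics/w17.png

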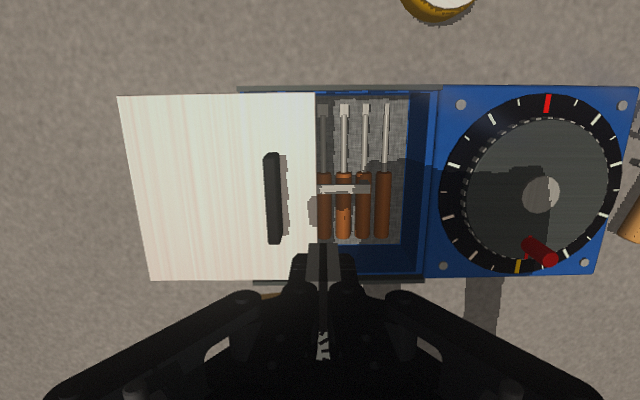

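The lip is at about (273,198), where a fully open cover should put it. I go back over the dial for a last check.

```bash
python3 -m jog '[-0.2,-0.8,0.3,0,0,0,-0.2,-0.8,0.3,0,0,0,-0.2,-0.8,0.3,0,0,0,-0.2,-0.8,0.2,0,0,0,0,0,0,0,0,0,0,0,0,0,0,0]'; python3 peg.py w18
```

```text
time_s: 23.12
tcp_pos: [525.6, -89.1, 253.1]
orientation: [179.6, 0.9, -5.2]
force: [0.9, 0.8, -1.1]
gripper_width: -0.3
red [370  65   6  18  83] [ 614.8 -139.5   74. ]
red [362 197  20  26 352] [ 490.5 -133.1   74. ]
yel [365 221   4  13  40] [ 473.1 -127.7   74. ]
net 0.64 [374.7 218.5] [ 496.9 -130.5  112. ] num 4.97 rad 47.4
bright 147 [373.6 215.7] [ 499.6 -129.7  112. ] num 5.01 rad 44.8
```

View pics/w18.png

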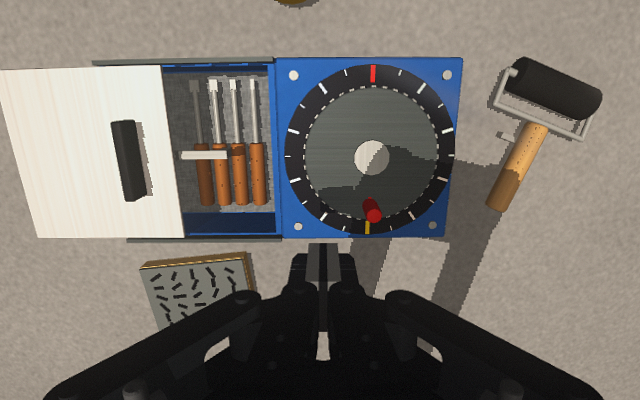

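The dial reads 5.01 and the cover is open. One side view to check the cover travel and the bystanders.

```bash
python3 - <<'E'
from h import *
p,d=r.capture('side');cv2.imwrite('pics/side2.png',p[:,:,::-1])
find('side',['lip_top','ink_tin','roller','lino_block'])
c=r.get_calibration('side');C=np.array([544.2,-133.6]);a=np.radians(-4.8);uy=np.array([-np.sin(a),np.cos(a)])
print(C+215*uy,proj(c,[*(C+215*uy),98.5]))
q0=cv2.imread('pics/side0.png');q1=p[:,:,::-1]
for n,(x,y,w,h) in {'tin':(262,172,40,38),'lino':(315,292,90,85),'roller':(405,168,30,35)}.items():
    print(n,np.abs(q0[y:y+h,x:x+w].astype(int)-q1[y:y+h,x:x+w]).mean())
E
```

```text
side lip_top 0.87 [281.9 247.9] [570.8  76.5  98.5]
side ink_tin 0.86 [279.8 199.8] [723.  -71.1   0. ]
side roller 0.84 [391.4 169.2] [ 587.5 -326.9    0. ]
side lino_block 0.86 [359.4 331.9] [377.1  72.5  -0. ]
[562.19073632  80.64596474] [283.68528336 251.6500225 ]
tin 14.552192982456141
lino 12.198082788671025
roller 17.26920634920635
```

View pics/side2.png

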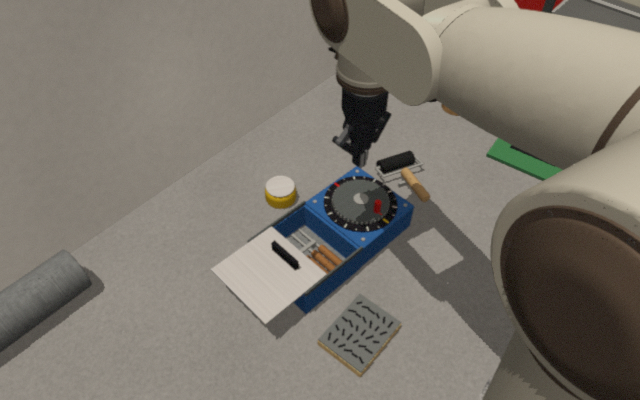

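The lip at about (285,253) matches the fully open prediction of (284,252). The tin (280,192), the roller (396,160) and the lino block (360,333) are at the same pixels as at the start. I hand in.

```bash
python3 -c "
from rig import r
print(r.get_state()['time_s']);print(r.hand_in())"
```

```text
23.4667
the job is handed in; nothing more can be done
None
```

The lock box is open, with the dial left at 5 and the cover slid against its stop. I handed in at 23.5 s; no verdict is reported.

- **Dial:** I held the peg in a loose finger cage. It went right to 6.99, left to 2.01 (2.02 and 2.00 in the two readings), then right to 5.00. It stood still for more than half a second on each mark, and no reading was past 7 or 2.
- **Cover:** I pushed the lip until it met the stop. The lip then sat where a fully open cover should put it, to within about 2 mm by eye in the wrist and side pictures.
- **Final checks:** The dial read 5.01 after the push (the detector network said 4.97). The tin, roller and lino block are at their starting pixels by eye. The arm was clear of everything.

**Disagreements and one rough spot:**
- The wrist force was briefly about 67 N when the cover hit its stop, pushed through the fingertips. That is under the 120 N wrist limit but more than I intended. The 40 N limit covers the arm and the gripper's body, which were not what pressed.
- The network's last lip position was about 10 mm from my prediction. I trusted the measured contact and the pictures instead.
- A pixel comparison of the bystanders showed differences of 12–17 grey levels. I put these down to the darker, shadowed picture, as nothing appeared to have moved.

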